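# Clear pot chips off the potting board

### The arm

A 6-joint arm with a two-finger parallel gripper is mounted at the origin on the work surface; the furniture and walls round the work are solid. World frame = base frame: x ahead of the robot, y to its left, z up, the work surface at z = 0. Lengths are in m, angles in rad, forces in N, time in s.
With the tool pointing down it reaches from about 0.35 to 0.95 m from the base axis. Payload 17.4 kg.
Tool frame: the origin (TCP) lies midway between the tips of the shut fingers; the grasp point (between the pads) lies 19 mm behind it; z points along the fingers, y is the line along which they close (so a half turn about z gives the same grasp; the last joint's range is limited). The gripper opens to 93 mm and grips with 3 to 60 N. Pads are 15 mm wide; open, the fingers measure 128 mm over their backs; the gripper's body (75 mm by 188 mm) begins 65 mm behind the grasp point.
Start: joints at [1.287, 0.116, 1.442, -0, 1.584, -0.038], TCP at [0.164, 0.655, 0.193] pointing down, gripper open.
Joint ranges: [-2.83, 2.83], [-0.83, 2.19], [0.07, 2.5], [-1.14, 4.28], [0.01, 3], [-2.97, 2.97]. Speed limits (rad/s): [1.89, 1.89, 2.22, 3.14, 3.14, 3.14].

### API

Orientations are given as a 3x3 rotation matrix whose columns are the frame's x, y, z axes.
In Python, from cell import r gives the robot as it stands. The module is installed in compiled form; this text tells all that it offers.
- The arm moves only by the shell command python3 -m handwheel 'ROWS'. ROWS is a JSON object of lists of equal length, an entry for each row: "grip": the finger opening in m, from 0 to 0.093; "dp": the shift along the tool's x, y, z in m, a list of three; "spin": the turn about the tool's z in degrees. A call has 1 to 12 rows; each row shifts and turns the commanded pose from where the row before left it, along the tool's axes as they then stand; what a row does not reach is not made up. A row lasts 1/12 s, in which the tool goes at most 41.7 mm and 7.16 degrees, less where a joint would pass 70% of its speed; a pose out of reach is approached as far as the arm can. A call with a gripper value outside its range is refused whole. The fingers move at their own pace and stop on an object; the grip force is fixed at half the most. Time passes only in rows, so rows that do not move let the fingers close. It gives the time, the measured TCP pose, the force, the opening and the grip force at its end, in the units of the state.
- r.state(): the state, without advancing time (a new reading comes with each control period).
- r.grab_frame(name): name is "scene" or "side" or "wrist"; returns a dict with "frame" (400x640x3 uint8, blue, green, red), "depth" (400x640 float32, m along the optical axis (not along the pixel's ray), 0 where there is no reading), "intrinsics" (3x3 intrinsics, pixels), "R" (3x3) and "t" (3): a world point X has camera coordinates R X + t. Camera axes: x right, y down, z forward; pixel columns grow to the right and rows downward; lengths in m; the calibration is good to about 2 mm. A picture is of the moment at which its call begins.
- r.finish_job(): hands the job in; it is judged then, once.
The state is a dict: "time_s": time; "qpos": joint angles; "qd": joint speeds; "tau": joint torques, N m; "position": TCP position; "orientation": TCP orientation; "ft_force": force on the tool from outside, world axes, zero at the start; "ft_torque": the same for the moment, N m; "opening": opening from 0.0 (shut) to 1.0 (fully open); "finger_force": force on a finger pad.
Only numpy, scipy, OpenCV 4.12 (cv2) and the standard library are available. Lean on these libraries where they do the work, as an engineer would, in place of code of your own. Each camera call takes 0.05 s, during which the arm holds its last target. There are 200 camera calls.

### The job

Take the scraper block by its handle and use it to sweep all five loose clay chips along the potting board and over its open end into the catch trough; do not touch the chips with the gripper. The filled pot at the closed end must stay standing where it is, and so must everything else on the bench. When the board is clear, stand the scraper upright again on its rubber mat, lengthwise as it was, and let go.

Things in the scene. Friction and masses are not known exactly. Their poses are not given: they have to be found in the camera images.
- potting_board: Fixed plywood potting board, metal trough on its left (+y) end. Origin on the bench under the board's centre; x runs across, y along it TOWARDS the trough. Surface 216 mm (x) by 320 mm (y), 50 mm above the bench. Lips 4 mm thick, 12 mm above the surface, along both long sides and the closed end (y = -160); the end y = +160 is open and drops straight into the trough. Position and yaw vary.
- trough (a point): centre of the catch trough's floor, 9 mm above the bench, axes as the board's. The trough is 216 mm (x) by 115 mm (y) inside; its outer walls rise to 75 mm above the bench; on the board's side its wall is the board's end, 50 mm above the bench.
- board_edge (a point): middle of the board's open edge, on its surface, axes as the board's
- scraper: Scraper block: wooden block with rubber sole, 120 mm long (its x), 30 thick (y), 30 high, with an upright handle post in its middle, 34 mm (x) by 24 mm (y), 30 to 95 mm above the sole; grip it from above, 60 to 85 mm above the sole. About 160 g. Origin: centre of the sole's underside. Starts standing on the rest mat. Turned end for end it works the same.
- rest_mat: Fixed black rubber mat, 160 mm (its x) by 64 mm (its y), 6 mm thick, lying on the bench to the right of the board; the scraper's place. Origin at the centre of its underside. It varies in position and yaw, and the scraper stands lengthwise on it.
- potted_pot: Filled black square plastic pot, 65 mm square and 65 mm high, about 100 g, standing loose on the board near its closed end, anywhere across the board; origin at the centre of its underside. Its outer corners lie up to 46 mm from its centre line. At least 50 mm of clear board lies between it and the chips along the board's y.
- feed_jar: jar with a dark screw lid, 64 mm wide, 94 mm high, a bystander at the back; origin at the centre of its underside
- red_marker: thick marker pen, 118 mm long, 19 mm thick, a bystander behind the board; origin under its middle
- tape_measure: pocket tape measure, 68x76x31 mm, a bystander between the board and the mat, on the near side; origin under its middle
- seed_packet: flat seed packet, 118x82x12 mm, a bystander to the right of the board; origin under its middle
- chip_1: Loose flat chip of broken clay pot, five-sided, 34 mm across, 9 mm thick, 16 g, lying on the potting board; origin at the centre of its underside
- chip_2: Loose flat chip of broken clay pot, four-sided, 32 mm across, 10 mm thick, 16 g, lying on the potting board; origin at the centre of its underside
- chip_3: Loose flat chip of broken clay pot, three-sided, 36 mm across, 9 mm thick, 16 g, lying on the potting board; origin at the centre of its underside
- chip_4: Loose flat chip of broken clay pot, six-sided, 30 mm across, 10 mm thick, 16 g, lying on the potting board; origin at the centre of its underside
- chip_5: Loose flat chip of broken clay pot, five-sided, 28 mm across, 9 mm thick, 16 g, lying on the potting board; origin at the centre of its underside
There are look-alikes about, which are no part of the job. Leave any turquoise or yellow look-alike of the scraper alone.

How it is judged:
By the outcome, as a careful person would: the job done as asked, in the order asked, and still so for the second after the job is handed in, with the robot touching nothing.
It also fails if it takes over 59 s, if anything falls off the work surface, if the arm or the gripper's body presses on something with over 40 N, if the wrist force passes 120 N, or if a joint passes its speed limit or range.

## Working session

There is one attempt and no reset: what is moved stays moved. The work goes in short steps, Python scripts to look and compute and a shell command to move; the robot and the scene stay as the last step left them, time stands still between calls to the robot, and variables do not carry over. Pictures are saved under pics/ and viewed, at most 10 in all, crops included, and the job is handed in when it is done.

```bash
mkdir -p pics
cat > h.py <<'E'
import numpy as np,cv2
from cell import r
def grab(n):
    f=r.grab_frame(n); np.savez(f'{n}.npz',**f); return f
def load(n): return dict(np.load(f'{n}.npz'))
def px2w(f,u,v,z=None):
    K,R,t=f['intrinsics'],f['R'],np.ravel(f['t']); d=R.T@np.linalg.inv(K)@[u,v,1]; c=-R.T@t
    s=(z-c[2])/d[2] if z is not None else f['depth'][int(v),int(u)]
    return c+s*d
def w2px(f,X):
    p=f['intrinsics']@(f['R']@np.array(X)+np.ravel(f['t'])); return p[:2]/p[2]
E
python3 - <<'E'
from h import *
for n in('scene','side'):
    f=grab(n); cv2.imwrite(f'pics/{n}0.png',cv2.resize(f['frame'],(800,500))); print(n,-f['R'].T@np.ravel(f['t']))
s=r.state();print(s['position'],s['orientation'],s['time_s'],s['opening'])
E
```

```text
scene [-0.04163425  0.57124237  1.01513513]
side [ 0.33509129 -1.08742071  0.81520081]
[0.16418091 0.6545212  0.19223143] [[-9.69938444e-01  2.43350194e-01 -3.13091966e-04]
 [ 2.43350382e-01  9.69938009e-01 -9.21578367e-04]
 [ 7.94135244e-05 -9.70065337e-04 -9.99999526e-01]] 0.1 1.000481317655493
```

View pics/scene0.png

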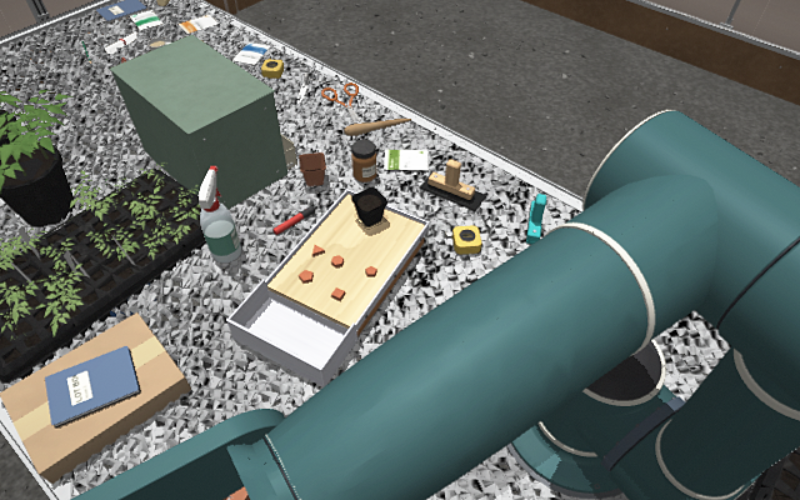

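View pics/side0.png

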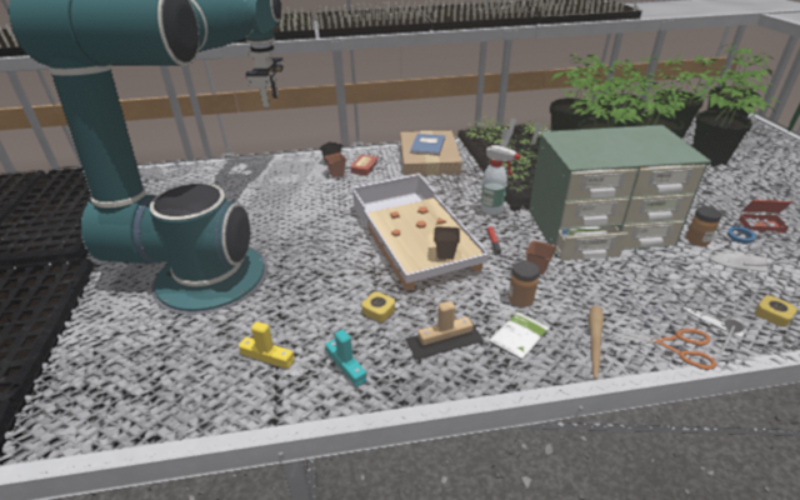

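The wooden scraper stands on its black mat at side (445,325) and scene (452,182). Its look-alikes are turquoise at side (345,358) and yellow at side (265,345). The board runs from the pot (side 446,240) to the trough (side 395,190), with the five chips at about (395,214), (422,211), (396,232), (420,225) and (440,222). I choose the wooden one and check it in close crops.

Run:
```python
from h import *
a=load('side')['frame'][225:300,310:410]; b=load('scene')['frame'][140:310,170:350]
cv2.imwrite('pics/c1.png',cv2.resize(a,(800,600),interpolation=cv2.INTER_CUBIC))
cv2.imwrite('pics/c2.png',cv2.resize(b,None,fx=3.5,fy=3.5,interpolation=cv2.INTER_CUBIC))
```

```text
(no output)
```

View pics/c1.png

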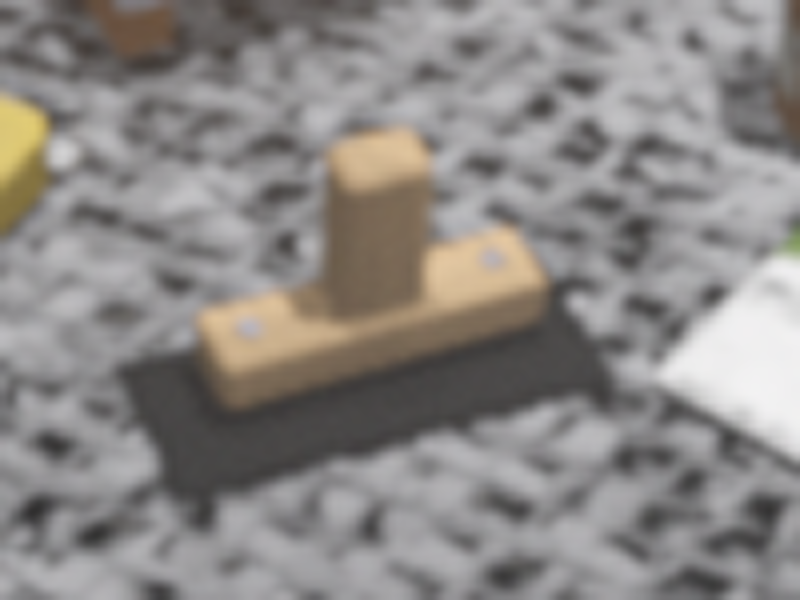

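View pics/c2.png

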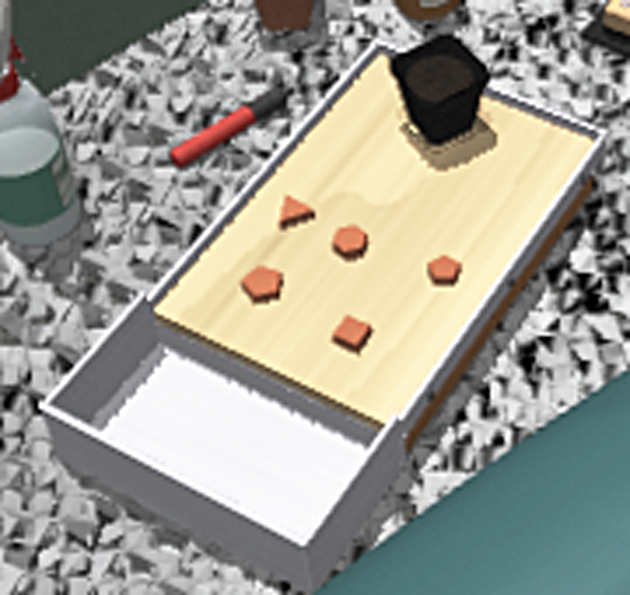

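The crop shows plain wooden block on black mat: post top at crop (380,157), screws at (248,327) and (492,258). The board crop shows the open edge (157,314)–(383,422), the closed-end lip corners (378,42) and (604,133), and the five chips: triangle (295,211), hexagon (350,242), pentagons (262,284) and (444,270), square (352,333). The pot's base is around (445,145).

Run:
```python
from h import *
np.set_printoptions(precision=4,suppress=True)
s=load('side');c=load('scene')
S=lambda u,v,z:px2w(s,310+(u-4)/8+.5,225+(v-4)/8+.5,z)
C=lambda u,v,z:px2w(c,170+u/3.5-.2,140+v/3.5-.2,z)
h=S(380,157,.101);a=S(248,327,.036);b=S(492,258,.036)
print('handle',h,'screwmid',(a+b)/2,'yaw',np.degrees(np.arctan2(*(b-a)[1::-1])),np.linalg.norm(b-a))
m=[S(*p,.006) for p in((130,370),(190,498),(605,390),(555,305))];print('mat',np.mean(m,0));print(np.array(m))
e1,e2=C(157,314,.05),C(383,422,.05);k1,k2=C(378,42,.062),C(604,133,.062)
print('edge',e1,e2,np.linalg.norm(e1-e2));print('closed',k1,k2,np.linalg.norm(k1-k2))
me=(e1+e2)/2;mk=(k1+k2)/2;y=(me-mk)[:2];print('len',np.linalg.norm(y));y/=np.linalg.norm(y);x=np.array([y[1],-y[0]])
print('yaw by edges',np.degrees(np.arctan2(*(e1-e2)[1::-1])),np.degrees(np.arctan2(*(k1-k2)[1::-1])),'y dir',np.degrees(np.arctan2(y[1],y[0])))
for n,u,v in(('tri',295,211),('hex',350,242),('pent',262,284),('pent',444,270),('sq',352,333)):
    p=C(u,v,.06);d=(p-me)[:2];print(n,p,'b',d@x,d@y)
# pot via depth
f=c;vv,uu=np.mgrid[140:185,275:318];K=f['intrinsics'];d=f['depth'][140:185,275:318]
P=np.stack([(uu-K[0,2])/K[0,0]*d,(vv-K[1,2])/K[1,1]*d,d],-1).reshape(-1,3);P=(P-np.ravel(f['t']))@f['R']
D=(P[:,:2]-me[:2]);bx,by=D@x,D@y
q=(P[:,2]>.10)&(P[:,2]<.13)&(by<0)&(by>-.34);print('pot',q.sum(),bx[q].min(),bx[q].max(),by[q].min(),by[q].max(),P[q].mean(0))
```

```text
handle [ 0.5448 -0.3323  0.101 ] screwmid [ 0.5451 -0.3288  0.036 ] yaw 10.983210636977631 0.09055365682448484
mat [ 0.5426 -0.3448  0.006 ]
[[ 0.463  -0.3214  0.006 ]
 [ 0.4724 -0.3816  0.006 ]
 [ 0.6202 -0.3592  0.006 ]
 [ 0.6148 -0.3172  0.006 ]]
edge [0.63   0.1972 0.05  ] [0.4358 0.1544 0.05  ] 0.19884350982215585
closed [ 0.7021 -0.1158  0.062 ] [ 0.4889 -0.1607  0.062 ] 0.21781639990114152
len 0.3202202539703603
yaw by edges 12.420051987945905 11.889489947155122 y dir 101.26204206687822
tri [0.6189 0.0632 0.06  ] b 0.06235796224688839 -0.12720158580819718
hex [0.5644 0.0571 0.06  ] b 0.007694673481337819 -0.12251585660572277
pent [0.5853 0.1302 0.06  ] b 0.04239654381258821 -0.05497381250328544
pent [0.4913 0.0296 0.06  ] b -0.06936391873985587 -0.13529493253430674
sq [0.5021 0.1179 0.06  ] b -0.04159148306206597 -0.05075530273099945
pot 377 -0.021399609044571253 0.05737055820211182 -0.31233413390457193 -0.23116250239236252 [ 0.6066 -0.0909  0.106 ]
```

```bash
python3 -m handwheel '{"grip":[0.093,0.093,0.093,0.093,0.093,0.093,0.093,0.093,0.093,0.093,0.093,0.093],"dp":[[0,0,-0.017],[0,0,-0.017],[0,0,-0.017],[0,0,-0.017],[-0.005,-0.03,0],[-0.005,-0.03,0],[-0.005,-0.03,0],[-0.005,-0.03,0],[-0.005,-0.03,0],[-0.005,-0.03,0],[-0.005,-0.03,0],[-0.005,-0.03,0]],"spin":[-6.25,-6.25,-6.25,-6.25,0,0,0,0,0,0,0,0]}'
```

```text
time_s: 1.1
position: [0.2491, 0.4252, 0.2605]
orientation: [[-0.982, -0.19, -0.0], [-0.19, 0.982, -0.0], [0.0, -0.0, -1.0]]
ft_force: [1.2, 0.5, -0.3]
opening: 1.002
finger_force: 0.0
```

```bash
python3 -m handwheel '{"grip":[0.093,0.093,0.093,0.093,0.093,0.093,0.093,0.093,0.093,0.093,0.093,0.093],"dp":[[-0.006,-0.033,0],[-0.006,-0.033,0],[-0.006,-0.033,0],[-0.006,-0.033,0],[-0.006,-0.033,0],[-0.006,-0.033,0],[-0.006,-0.033,0],[-0.006,-0.033,0],[-0.006,-0.033,0],[-0.006,-0.033,0],[-0.006,-0.033,0],[-0.006,-0.033,0]],"spin":[0,0,0,0,0,0,0,0,0,0,0,0]}'
python3 -m handwheel '{"grip":[0.093,0.093,0.093,0.093,0.093,0.093,0.093,0.093,0.093,0.093,0.093,0.093],"dp":[[-0.006,-0.033,0],[-0.006,-0.033,0],[-0.006,-0.033,0],[-0.006,-0.033,0],[-0.006,-0.033,0],[-0.006,-0.033,0],[-0.006,-0.033,0],[-0.006,-0.033,0],[-0.006,-0.033,0],[-0.006,-0.033,0],[-0.006,-0.033,0],[0,0,0]],"spin":[0,0,0,0,0,0,0,0,0,0,0,0]}'
python3 - <<'E'
from h import *
np.set_printoptions(precision=4,suppress=True)
f=grab('wrist');cv2.imwrite('pics/w1.png',f['frame']);print(r.state()['position'],r.state()['qpos'],-f['R'].T@np.ravel(f['t']))
E
```

```text
time_s: 2.1
position: [0.3948, 0.0497, 0.2608]
orientation: [[-0.982, -0.189, 0.0], [-0.189, 0.982, 0.0], [-0.0, -0.0, -1.0]]
ft_force: [1.3, -0.1, 0.3]
opening: 1.001
finger_force: 0.0
time_s: 3.1
position: [0.5289, -0.2966, 0.2588]
orientation: [[-0.982, -0.187, -0.002], [-0.187, 0.982, 0.001], [0.002, 0.001, -1.0]]
ft_force: [0.6, 0.1, -0.4]
opening: 1.0
finger_force: 0.0
[ 0.5283 -0.2945  0.2592] [-0.5506 -0.0443  1.4998 -0.0002  1.6886 -2.3097] [ 0.4525 -0.3115  0.4511]
```

View pics/w1.png

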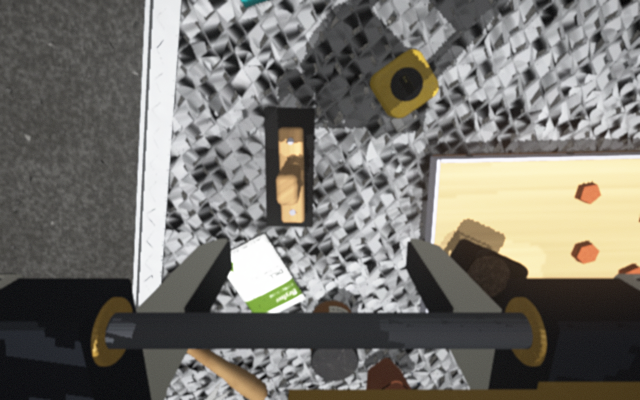

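The wrist view shows the wooden scraper on its mat: post top at about (289,190), screws at (291,143) and (292,212), mat corners (265,108), (313,107), (312,226) and (266,224). The tape measure is at (405,83) and the packet at (265,275), both clear.

Run:
```python
from h import *
np.set_printoptions(precision=4,suppress=True)
f=load('wrist')
g=lambda u,v,z:px2w(f,u,v,z)
a,b=g(291,143,.036),g(292,212,.036);print('screws',a,b,(a+b)/2,np.degrees(np.arctan2(*(b-a)[1::-1])))
print('post',g(289,190,.101))
m=np.array([g(u,v,.006) for u,v in((265,108),(313,107),(312,226),(266,224))]);print(m,m.mean(0))
print(np.degrees(np.arctan2(*(m[3]-m[0])[1::-1])),np.degrees(np.arctan2(*(m[2]-m[1])[1::-1])))
print([g(*p,.062) for p in((433,158),(421,270))])
cv2.imwrite('pics/w2.png',cv2.resize(f['frame'][95:235,230:350],None,fx=4,fy=4,interpolation=cv2.INTER_CUBIC))
# post top centroid from depth
d=f['depth'];K=f['intrinsics'];vv,uu=np.mgrid[:400,:640]
P=(np.stack([(uu-K[0,2])/K[0,0]*d,(vv-K[1,2])/K[1,1]*d,d],-1).reshape(-1,3)-np.ravel(f['t']))@f['R']
for lo,hi in((.095,.107),(.03,.042)):
    q=(abs(P[:,0]-.545)<.1)&(abs(P[:,1]+.333)<.06)&(P[:,2]>lo)&(P[:,2]<hi)&(d.ravel()>0)
    print(q.sum(),cv2.minAreaRect(P[q,:2].astype('f4')),P[q].mean(0))
```

```text
screws [ 0.506  -0.3345  0.036 ] [ 0.5921 -0.3188  0.036 ] [ 0.549  -0.3267  0.036 ] 10.311587060402015
post [ 0.5467 -0.3249  0.101 ]
[[ 0.4729 -0.3755  0.006 ]
 [ 0.4604 -0.3164  0.006 ]
 [ 0.6171 -0.2888  0.006 ]
 [ 0.6261 -0.3518  0.006 ]] [ 0.5441 -0.3331  0.006 ]
8.769274350764078 10.006939958655494
[array([ 0.4891, -0.1706,  0.062 ]), array([ 0.6289, -0.1459,  0.062 ])]
646 ((0.5464372038841248, -0.327488511800766), (0.03282848373055458, 0.02363225817680359), 9.998908996582031) [ 0.5456 -0.3271  0.1   ]
1484 ((0.5467690825462341, -0.32743901014328003), (0.11812528222799301, 0.03017505072057247), 11.151418685913086) [ 0.5382 -0.3276  0.0358]
```

```bash
python3 -m handwheel '{"grip":[0.093,0.093,0.093,0.093,0.093,0.093,0.093,0.093,0.093,0.093],"dp":[[-0.006,-0.018,0],[-0.0055,-0.018,0],[0,0,0.02],[0,0,0.03],[0,0,0.03],[0,0,0.03],[0,0,0.03],[0,0,0.03],[0,0,0.015],[0,0,0]],"spin":[0,0,0,0,0,0,0,0,0,0]}'
```

```text
time_s: 3.98
position: [0.5449, -0.324, 0.0724]
orientation: [[-0.982, -0.19, -0.004], [-0.19, 0.982, 0.003], [0.004, 0.004, -1.0]]
ft_force: [-0.7, -0.4, 0.2]
opening: 0.998
finger_force: 0.0
```

```bash
python3 -m handwheel '{"grip":[0.093,0.093,0.022,0.022,0.022,0.022,0.022,0.022,0.022,0.022,0.022,0.022],"dp":[[-0.001,-0.003,0.013],[0,0,0],[0,0,0],[0,0,0],[0,0,0],[0,0,0],[0,0,0],[0,0,0],[0,0,0],[0,0,0],[0,0,0],[0,0,0]],"spin":[0,0,0,0,0,0,0,0,0,0,0,0]}'
```

```text
time_s: 4.98
position: [0.5479, -0.3284, 0.0628]
orientation: [[-0.982, -0.189, -0.0], [-0.189, 0.982, 0.0], [0.0, 0.0, -1.0]]
ft_force: [0.2, -0.2, -0.5]
opening: 0.335
finger_force: 0.0
```

```bash
python3 -m handwheel '{"grip":[0.0,0.0,0.0,0.0,0.0,0.0],"dp":[[0,0,0.002],[0,0,0],[0,0,0],[0,0,0],[0,0,0],[0,0,0]],"spin":[0,0,0,0,0,0]}'
```

```text
time_s: 5.48
position: [0.5481, -0.3284, 0.061]
orientation: [[-0.982, -0.189, 0.0], [-0.189, 0.982, -0.0], [-0.0, -0.0, -1.0]]
ft_force: [0.3, 1.2, 3.9]
opening: 0.254
finger_force: 30.0
```

```bash
cat >> h.py <<'E'
def cloud(f):
    d=f['depth'];K=f['intrinsics'];vv,uu=np.mgrid[:400,:640]
    P=(np.stack([(uu-K[0,2])/K[0,0]*d,(vv-K[1,2])/K[1,1]*d,d],-1).reshape(-1,3)-np.ravel(f['t']))@f['R']
    return P,d.ravel()>0
E
python3 - <<'E'
from h import *
np.set_printoptions(precision=4,suppress=True)
for n in('scene','side','scene2'):
    if n=='scene2': n='scene';f=grab('scene')
    else: f=load(n)
    P,ok=cloud(f);B=f['frame'].reshape(-1,3).astype(int)
    box=ok&(abs(P[:,0]-.56)<.17)&(abs(P[:,1]-.01)<.22)
    wood=(B[:,2]-B[:,0]>50)&(B[:,2]>130)
    q=box&wood&(abs(P[:,2]-.05)<.012); print(n,'surf',q.sum(),cv2.minAreaRect(P[q,:2].astype('f4')),np.median(P[q,2]))
    q=box&(P[:,2]>.085)&(P[:,2]<.13);print('pot',q.sum(),cv2.minAreaRect(P[q,:2].astype('f4')),P[q,2].max())
    q=box&(B[:,2]-B[:,1]>60)&(P[:,2]<.075)&(P[:,2]>.052)
    m=q.reshape(400,640).astype(np.uint8);k,L,S,c=cv2.connectedComponentsWithStats(m)
    for i in range(1,k):
        if S[i,4]>15:print(S[i,4],P[(L.ravel()==i)].mean(0))
E
```

```text
scene surf 5894 ((0.5669065713882446, 0.01913587749004364), (0.21123003959655762, 0.32318827509880066), 12.046269416809082) 0.04980454792653939
pot 488 ((0.6040905117988586, -0.08665523678064346), (0.06672374904155731, 0.06867844611406326), 76.0609359741211) 0.11940074770969837
34 [0.6237 0.0614 0.0585]
50 [0.5682 0.0546 0.0601]
39 [0.4957 0.0265 0.0581]
67 [0.589  0.1271 0.0585]
49 [0.5056 0.1155 0.059 ]
side surf 2300 ((0.5634774565696716, 0.02524147927761078), (0.20740178227424622, 0.29732927680015564), 12.021536827087402) 0.04996399339139167
pot 367 ((0.6000990867614746, -0.09043556451797485), (0.07059548050165176, 0.0646887719631195), 74.60726165771484) 0.11656091484628792
scene surf 4966 ((0.5671614408493042, 0.0183408260345459), (0.2111961841583252, 0.32471394538879395), 11.85254192352295) 0.049870093236849766
pot 491 ((0.6601153016090393, -0.12221777439117432), (0.07391443848609924, 0.21091648936271667), 57.82652282714844) 0.1174759309984795
35 [0.6234 0.0615 0.0585]
53 [0.5676 0.0551 0.0602]
43 [0.4946 0.0276 0.0588]
68 [0.5888 0.1273 0.0586]
50 [0.505  0.116  0.0597]
```

```bash
python3 -m handwheel '{"grip":[0.0,0.0,0.0,0.0,0.0,0.0],"dp":[[0,0,-0.015],[0,0,-0.025],[0,0,-0.03],[0,0,-0.03],[0,0,-0.03],[0,0,-0.015]],"spin":[0,0,0,0,0,-1.1]}'
python3 -m handwheel '{"grip":[0.0,0.0,0.0,0.0,0.0,0.0,0.0,0.0,0.0,0.0,0.0,0.0],"dp":[[-0.006,0.015,0],[-0.011,0.0275,0],[-0.0125,0.03,0],[-0.0125,0.03,0],[-0.0125,0.03,0],[-0.0125,0.03,0],[-0.0125,0.03,0],[-0.0125,0.03,0],[-0.0125,0.03,0],[-0.0125,0.03,0],[-0.011,0.025,0],[-0.006,0.01,0]],"spin":[0,0,0,0,0,0,0,0,0,0,0,0]}'
python3 -m handwheel '{"grip":[0.0,0.0],"dp":[[0,0,0],[0,0,0]],"spin":[0,0]}'
python3 - <<'E'
from h import *
f=grab('scene');a=f['frame'][110:300,170:370];b=grab('side')['frame'][120:240,260:400]
cv2.imwrite('pics/v1.png',np.hstack([cv2.resize(a,(400,380)),cv2.resize(b,(400,380))]))
E
```

```text
time_s: 6.03
position: [0.5483, -0.3289, 0.2106]
orientation: [[-0.978, -0.208, 0.003], [-0.208, 0.978, -0.002], [-0.003, -0.003, -1.0]]
ft_force: [0.7, -0.5, -1.2]
opening: 0.255
finger_force: 30.0
time_s: 7.03
position: [0.6123, 0.0137, 0.2042]
orientation: [[-0.978, -0.211, -0.002], [-0.211, 0.978, 0.001], [0.002, 0.001, -1.0]]
ft_force: [-0.2, 0.3, -1.6]
opening: 0.253
finger_force: 30.0
time_s: 7.2
position: [0.6125, 0.0103, 0.2048]
orientation: [[-0.978, -0.21, -0.002], [-0.21, 0.978, -0.0], [0.002, 0.0, -1.0]]
ft_force: [0.1, -1.0, -1.3]
opening: 0.255
finger_force: 30.0
```

View pics/v1.png

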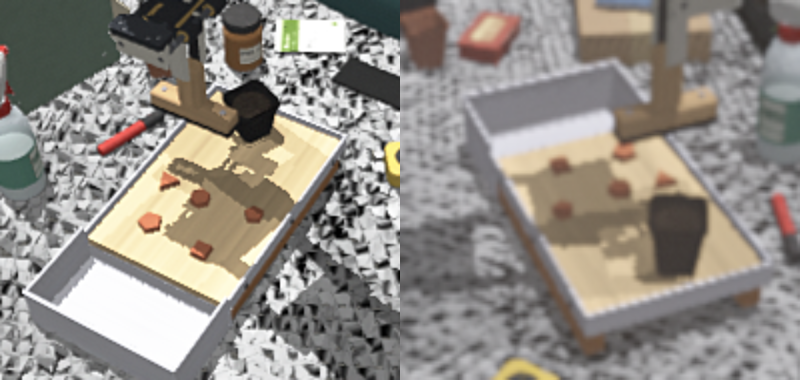

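The scraper hangs over the board (left half 195,110), beside and above the pot (250,108); all five chips lie undisturbed. Lowering now.

```bash
python3 -m handwheel '{"grip":[0.0,0.0,0.0,0.0,0.0,0.0,0.0,0.0],"dp":[[0,-0.001,0.015],[0,0,0.02],[0,0,0.02],[0,0,0.015],[0,0,0.01],[0,0,0.009],[0,0,0],[0,0,0]],"spin":[0,0,0,0,0,0,0,0]}'
```

```text
time_s: 7.97
position: [0.6131, 0.0089, 0.117]
orientation: [[-0.978, -0.208, 0.0], [-0.208, 0.978, -0.0], [-0.0, -0.0, -1.0]]
ft_force: [-0.2, -0.2, -1.7]
opening: 0.252
finger_force: 30.0
```

```bash
python3 -m handwheel '{"grip":[0.0,0.0,0.0,0.0,0.0,0.0,0.0,0.0,0.0,0.0,0.0,0.0],"dp":[[0,0,0.006],[0,0,0.003],[0,0,0],[0,0.006,0],[0,0.01,0],[0,0.01,0],[0,0.01,0],[0,0.01,0],[0,0.01,0],[0,0.01,0],[0,0.01,0],[0,0.01,0]],"spin":[0,0,0,0,0,0,0,0,0,0,0,0]}'
```

```text
time_s: 8.97
position: [0.5949, 0.0942, 0.1079]
orientation: [[-0.978, -0.208, 0.0], [-0.208, 0.978, -0.0], [-0.0, -0.0, -1.0]]
ft_force: [1.0, -0.9, -1.5]
opening: 0.256
finger_force: 30.0
```

```bash
python3 -m handwheel '{"grip":[0.0,0.0,0.0,0.0,0.0,0.0,0.0,0.0,0.0,0.0,0.0,0.0],"dp":[[0,0.01,0],[0,0.01,0],[0,0.01,0],[0,0.01,0],[0,0.01,0],[0,0.01,0],[0,0.01,0],[0,0.01,0],[0,0.01,0],[0,0.01,0],[0,0.005,0],[0,0,0]],"spin":[0,0,0,0,0,0,0,0,0,0,0,0]}'
python3 - <<'E'
from h import *
f=grab('scene');a=f['frame'][110:300,170:370];b=grab('side')['frame'][100:220,260:400]
cv2.imwrite('pics/v2.png',np.hstack([cv2.resize(a,(400,380)),cv2.resize(b,(400,380))]))
E
```

```text
time_s: 9.97
position: [0.573, 0.1969, 0.1078]
orientation: [[-0.978, -0.209, -0.0], [-0.209, 0.978, 0.0], [0.0, 0.0, -1.0]]
ft_force: [0.1, -0.3, -1.6]
opening: 0.253
finger_force: 30.0
```

View pics/v2.png

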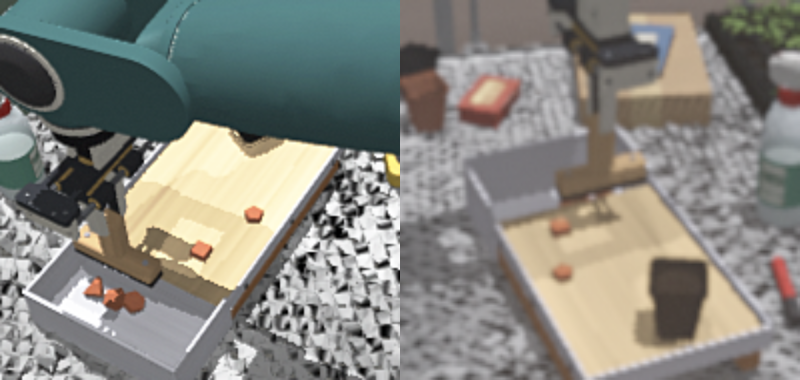

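The first stroke put three chips in the trough (left half 93–135, 287–302). The pentagon (254,215) and square (202,250) are left, and the pot still stands. Second strip next.

```bash
python3 -m handwheel '{"grip":[0.0,0.0,0.0,0.0,0.0,0.0,0.0,0.0,0.0,0.0,0.0,0.0],"dp":[[0,0,-0.015],[0,0,-0.02],[0,0,-0.01],[0.005,-0.012,0],[0.01,-0.022,0],[0.011,-0.024,0],[0.011,-0.024,0],[0.011,-0.024,0],[0.011,-0.024,0],[0.011,-0.024,0],[0.009,-0.022,0],[0.007,-0.012,0]],"spin":[0,0,0,0,0,0,0,0,0,0,0,0]}'
python3 -m handwheel '{"grip":[0.0,0.0,0.0,0.0,0.0,0.0],"dp":[[0,0,0],[0,0,0.01],[0,0,0.015],[0,0,0.008],[0,0,0],[0,0,0]],"spin":[0,0,0,0,0,0]}'
```

```text
time_s: 11.07
position: [0.5275, -0.0087, 0.1528]
orientation: [[-0.978, -0.207, 0.0], [-0.207, 0.978, -0.001], [0.0, -0.001, -1.0]]
ft_force: [0.4, 0.2, -2.0]
opening: 0.251
finger_force: 30.0
time_s: 11.57
position: [0.5281, -0.0054, 0.1193]
orientation: [[-0.978, -0.209, -0.001], [-0.209, 0.978, 0.0], [0.001, 0.0, -1.0]]
ft_force: [0.0, 0.5, -1.7]
opening: 0.254
finger_force: 30.0
```

```bash
python3 -m handwheel '{"grip":[0.0,0.0,0.0,0.0,0.0,0.0,0.0,0.0,0.0,0.0,0.0,0.0],"dp":[[0,0,0.007],[0,0,0.0045],[0,0,0],[0,0.006,0],[0,0.01,0],[0,0.01,0],[0,0.01,0],[0,0.01,0],[0,0.01,0],[0,0.01,0],[0,0.01,0],[0,0.01,0]],"spin":[0,0,0,0,0,0,0,0,0,0,0,0]}'
python3 -m handwheel '{"grip":[0.0,0.0,0.0,0.0,0.0,0.0,0.0,0.0,0.0,0.0,0.0,0.0],"dp":[[0,0.01,0],[0,0.01,0],[0,0.01,0],[0,0.01,0],[0,0.01,0],[0,0.01,0],[0,0.01,0],[0,0.01,0],[0,0.01,0],[0,0.01,0],[0,0.005,0],[0,0,0]],"spin":[0,0,0,0,0,0,0,0,0,0,0,0]}'
python3 - <<'E'
from h import *
f=grab('scene');a=f['frame'][110:300,170:370];b=grab('side')['frame'][100:220,260:400]
cv2.imwrite('pics/v3.png',np.hstack([cv2.resize(a,(400,380)),cv2.resize(b,(400,380))]))
E
```

```text
time_s: 12.57
position: [0.5102, 0.0793, 0.1084]
orientation: [[-0.978, -0.208, 0.0], [-0.208, 0.978, 0.0], [-0.0, 0.0, -1.0]]
ft_force: [-0.0, -0.1, -1.4]
opening: 0.256
finger_force: 30.0
time_s: 13.57
position: [0.4883, 0.1819, 0.1083]
orientation: [[-0.978, -0.209, -0.0], [-0.209, 0.978, 0.0], [0.0, 0.0, -1.0]]
ft_force: [0.4, 0.4, -1.8]
opening: 0.251
finger_force: 30.0
```

View pics/v3.png

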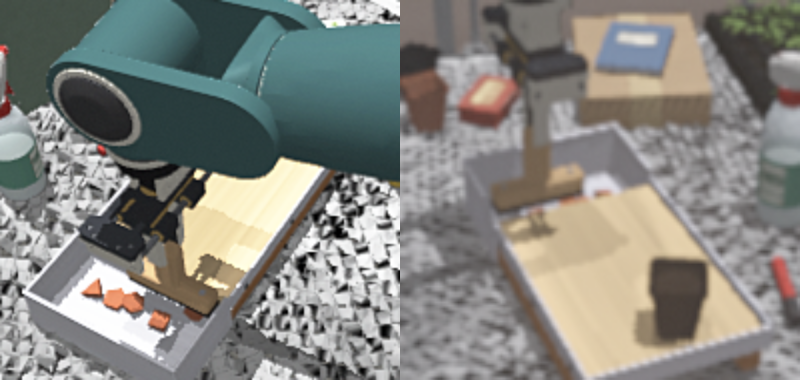

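```bash
python3 -m handwheel '{"grip":[0.0,0.0,0.0,0.0,0.0,0.0,0.0,0.0],"dp":[[0,0.008,0],[0,0.007,0],[0,0,0],[0,0,-0.02],[0,0,-0.03],[0,0,-0.03],[0,0,-0.02],[0,0,0]],"spin":[0,0,0,0,0,0,0,0]}'
python3 -m handwheel '{"grip":[0.0,0.0,0.0,0.0,0.0,0.0,0.0,0.0,0.0,0.0,0.0,0.0],"dp":[[0.001,-0.015,0],[0.002,-0.025,0],[0.003,-0.03,0],[0.003,-0.03,0],[0.003,-0.03,0],[0.003,-0.03,0],[0.003,-0.03,0],[0.003,-0.03,0],[0.003,-0.03,0],[0.003,-0.03,0],[0.003,-0.03,0],[0.003,-0.03,0]],"spin":[0,0,0,0,0,0,0,0,0,0,0,0]}'
python3 - <<'E'
from h import *
f=grab('scene');P,ok=cloud(f);B=f['frame'].reshape(-1,3).astype(int)
q=ok&(abs(P[:,0]-.54)<.2)&(abs(P[:,1]-.08)<.26)&(B[:,2]-B[:,1]>60)&(P[:,2]<.075)
k,L,S,c=cv2.connectedComponentsWithStats(q.reshape(400,640).astype(np.uint8))
for i in range(1,k):
    if S[i,4]>8:
        p=P[L.ravel()==i].mean(0);d=p-[.566,.0185,0];print(S[i,4],p.round(3),'b',round(d[0]*.978+d[1]*.208,3),round(-d[0]*.208+d[1]*.978,3))
E
```

```text
time_s: 14.33
position: [0.4867, 0.196, 0.2131]
orientation: [[-0.978, -0.208, 0.006], [-0.208, 0.978, 0.002], [-0.006, 0.001, -1.0]]
ft_force: [-0.1, 0.3, -1.7]
opening: 0.255
finger_force: 30.0
time_s: 15.33
position: [0.5236, -0.1454, 0.2072]
orientation: [[-0.978, -0.208, -0.001], [-0.208, 0.978, 0.0], [0.001, 0.0, -1.0]]
ft_force: [0.3, 1.0, -0.5]
opening: 0.254
finger_force: 30.0
41 [0.586 0.236 0.022] b 0.065 0.208
159 [0.544 0.221 0.021] b 0.021 0.203
17 [0.462 0.176 0.033] b -0.069 0.176
68 [0.49  0.21  0.019] b -0.035 0.203
```

Run:
```python
from h import *
f=load('scene');cv2.imwrite('pics/v4.png',cv2.resize(f['frame'][190:310,170:320],(750,600),interpolation=cv2.INTER_CUBIC))
P,ok=cloud(f);B=f['frame'].reshape(-1,3).astype(int)
q=ok&(abs(P[:,0]-.462)<.03)&(abs(P[:,1]-.176)<.03)&(B[:,2]-B[:,1]>60);print(np.c_[P[q].round(3)][:40])
```

```text
[[0.469 0.177 0.034]
 [0.468 0.174 0.032]
 [0.467 0.178 0.034]
 [0.465 0.177 0.034]
 [0.464 0.175 0.033]
 [0.461 0.174 0.035]
 [0.468 0.182 0.032]
 [0.467 0.179 0.031]
 [0.465 0.177 0.03 ]
 [0.463 0.176 0.032]
 [0.46  0.175 0.033]
 [0.458 0.174 0.033]
 [0.458 0.17  0.029]
 [0.459 0.179 0.034]
 [0.457 0.178 0.035]
 [0.457 0.175 0.031]
 [0.455 0.174 0.032]
 [0.49  0.2   0.022]
 [0.491 0.203 0.02 ]
 [0.488 0.202 0.021]
 [0.487 0.2   0.019]
 [0.487 0.197 0.017]
 [0.489 0.205 0.019]
 [0.487 0.203 0.02 ]
 [0.484 0.203 0.022]
 [0.484 0.199 0.018]
 [0.489 0.205 0.015]
 [0.485 0.205 0.019]
 [0.483 0.204 0.02 ]
 [0.482 0.201 0.017]]
```

View pics/v4.png

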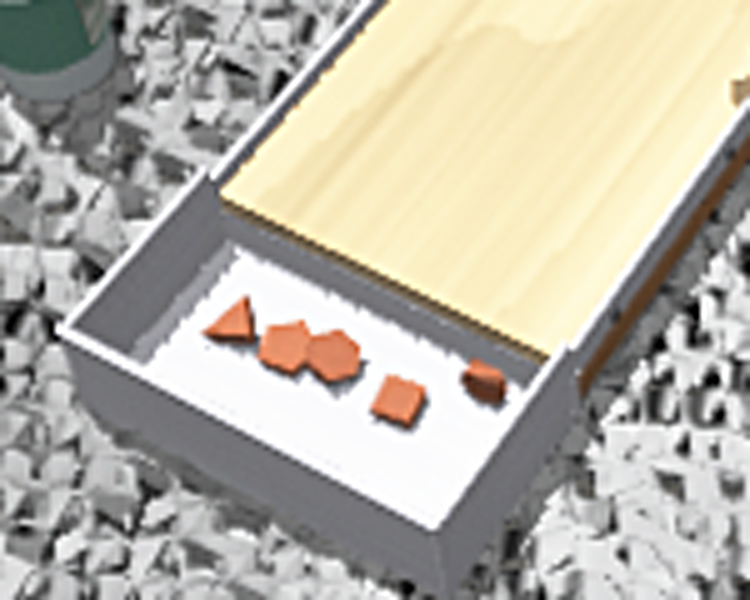

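All five chips are in the trough: triangle (232,322), two at (290,347) and (333,355), square (398,400), and a pentagon on edge at (484,380). The board is clear, so the scraper goes back to the mat.

```bash
python3 -m handwheel '{"grip":[0.0,0.0,0.0,0.0,0.0,0.0,0.0,0.0,0.0,0.0],"dp":[[0.002,-0.029,0],[0.002,-0.029,0],[0.002,-0.029,0],[0.002,-0.029,0],[0.002,-0.027,0],[0.002,-0.02,0],[0.002,-0.012,0],[0,-0.006,0],[0,0,0],[0,0,0]],"spin":[0,0,0,0,0,0,1.1,0,0,0]}'
```

```text
time_s: 16.22
position: [0.5478, -0.3231, 0.208]
orientation: [[-0.982, -0.19, -0.0], [-0.19, 0.982, 0.0], [0.0, 0.001, -1.0]]
ft_force: [-0.2, -0.2, -2.4]
opening: 0.252
finger_force: 30.0
```

```bash
python3 -m handwheel '{"grip":[0.0,0.0,0.0,0.0,0.0,0.0,0.0,0.0,0.0],"dp":[[0.001,-0.006,0],[0,0,0.02],[0,0,0.03],[0,0,0.03],[0,0,0.03],[0,0,0.02],[0,0,0.008],[0,0,0],[0,0,0]],"spin":[0,0,0,0,0,0,0,0,0]}'
```

```text
time_s: 16.97
position: [0.5484, -0.3298, 0.0715]
orientation: [[-0.982, -0.19, 0.001], [-0.19, 0.982, -0.0], [-0.001, -0.001, -1.0]]
ft_force: [0.6, -0.2, -1.7]
opening: 0.256
finger_force: 30.0
```

```bash
python3 -m handwheel '{"grip":[0.0,0.0,0.0,0.0,0.0,0.0],"dp":[[0,0,0.004],[0,0,0.003],[0,0,0.002],[0,0,0.001],[0,0,0.0005],[0,0,0]],"spin":[0,0,0,0,0,0]}'
```

```text
time_s: 17.47
position: [0.5482, -0.3301, 0.061]
orientation: [[-0.982, -0.189, 0.001], [-0.189, 0.982, -0.001], [-0.001, -0.001, -1.0]]
ft_force: [-2.4, 1.6, 5.9]
opening: 0.253
finger_force: 30.0
```

Standing on the mat (contact, about 7 N). Releasing: a gentle opening, then straight up.

```bash
python3 -m handwheel '{"grip":[0.03,0.04,0.06,0.08,0.08,0.08,0.08,0.08,0.08,0.08,0.08,0.08],"dp":[[0,0,0],[0,0,0],[0,0,0],[0,0,0],[0,0,0],[0,0,0],[0,0,0],[0,0,0],[0,0,0],[0,0,0],[0,0,0],[0,0,0]],"spin":[0,0,0,0,0,0,0,0,0,0,0,0]}'
python3 -m handwheel '{"grip":[0.08,0.08,0.08,0.08,0.08,0.08,0.08,0.08,0.08,0.08],"dp":[[0,0,-0.01],[0,0,-0.02],[0,0,-0.03],[0,0,-0.03],[0,0,-0.03],[0,0,-0.03],[0,0,-0.03],[0,0,-0.01],[0,0,0],[0,0,0]],"spin":[0,0,0,0,0,0,0,0,0,0]}'
python3 - <<'E'
from h import *
f=grab('side');g=grab('scene')
cv2.imwrite('pics/v5.png',np.hstack([cv2.resize(f['frame'][110:310,240:460],(440,400)),cv2.resize(g['frame'][120:310,170:350],(360,400))]))
for n in (f,g):
    P,ok=cloud(n);q=ok&(abs(P[:,0]-.604)<.06)&(abs(P[:,1]+.087)<.06)&(P[:,2]>.085)&(P[:,2]<.13);print(cv2.minAreaRect(P[q,:2].astype('f4')))
E
```

```text
time_s: 18.47
position: [0.548, -0.3299, 0.0599]
orientation: [[-0.982, -0.189, 0.0], [-0.189, 0.982, -0.0], [-0.0, -0.0, -1.0]]
ft_force: [-0.8, -0.3, 0.3]
opening: 0.858
finger_force: 0.0
time_s: 19.3
position: [0.548, -0.3299, 0.2497]
orientation: [[-0.982, -0.189, 0.0], [-0.189, 0.982, -0.0], [-0.0, -0.0, -1.0]]
ft_force: [0.5, -0.1, -0.9]
opening: 0.863
finger_force: 0.0
((0.5964640378952026, -0.08959198743104935), (0.07024334371089935, 0.05674944818019867), 73.47872924804688)
((0.6050719022750854, -0.08793027698993683), (0.06625513732433319, 0.07007300853729248), 74.20956420898438)
```

View pics/v5.png

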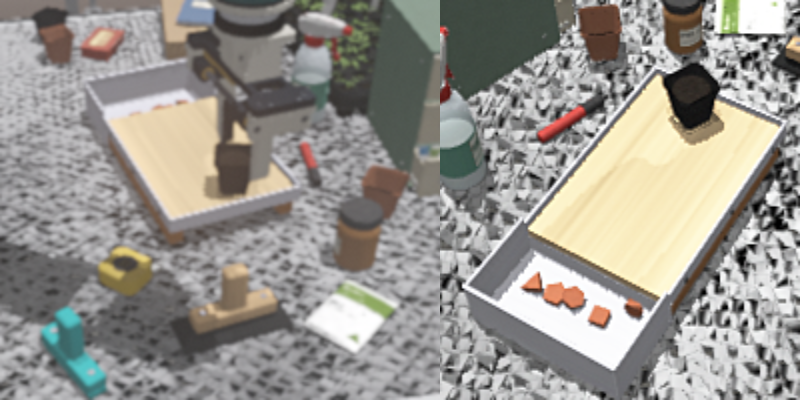

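The scraper stands upright and lengthwise on its mat (232,300), with the gripper clear above it. The pot is unmoved (690,95), all five chips are in the trough, and the bystanders are in place.

```bash
python3 -c "
from cell import r
print(r.finish_job())"
```

```text
the job is handed in; nothing more can be done
None
```

The job is handed in: all five chips are in the trough, the pot and everything else I checked are where they were, and the scraper stands released on its mat, at about 19 s of the 59 s allowed.

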